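# Dowel the drill jig, drop the bush plate on and hold it down

## Task

Get the drill jig ready for clamping: take the longer of the two dowels out of the timber block and put it through the hole in the casting, all the way down. Then take the bush plate by its handle, lay it square on the casting with a long edge against the fence, slide it along until it drops over the dowel hidden beneath it, and press it down flush on the casting against the spring lifters. Finish still holding it down with the gripper, because the clamps go on next; leave everything else on the bench alone.

Things in the scene. Friction and masses are not known exactly. Their poses are not given: they have to be found in the camera images.
- dowel_mid (a point): Centre (half-way up) of the longer steel dowel: a round pin, 16 mm diameter, 47 mm long, axis z, 73 g. It stands 20 mm deep in one of the block's two holes (which one varies); 27 mm show. Foot chamfered 2.5 mm; the top tapers to 10 mm over its last 4.5 mm. Fully down in the casting its top is 12 mm above the casting's face, its centre 11.5 mm below it.
- stub_mid (a point): Centre of the shorter steel dowel, 16 mm diameter, 32 mm long, in the block's other hole; only 12 mm of it show. Not needed; leave it alone.
- block: Timber dowel block, fixed, 50 mm along its x, 100 mm along its y, 35 mm high; origin at the centre of its underside. Two holes, 18 mm wide, 20 mm deep, at y = -30 and +30 mm.
- bore (a point): Centre of the mouth of the dowel hole in the flat face of the grey iron bracket casting in the drill jig (fixed). Hole 17.6 mm wide, upright, 35 mm deep. The face is 45 mm above the bench, 80 mm along x, 110 mm along y, centred on the hole. Axes: z up, x towards the fence, y along it.
- jig: Drill jig, fixed; origin on the bench under the dowel hole, axes as the hole's. Dark steel base 25 mm thick, x -105 to +65 mm, y -138 to +138 mm. The casting's low arm and round eye reach out on the -x side to x = -101 mm, up to 60 mm above the bench. At each end a strap clamp, swung aside, at |y| above 108 mm and up to 85 mm above the bench.
- fence (a point): Middle of the guiding face of the fence, a steel bar along the back of the jig, 190 mm long along y. The point lies 40.5 mm from the dowel hole's centre along x, level with the casting's face; the fence's top is 22 mm higher. Axes as the hole's.
- lifter_l (a joint): Left of two spring lifters, round steel plungers 11 mm wide at y = +68 and -68 mm from the dowel hole, beside the casting. Value: how far it is pushed down, m. At 0 its top is 7 mm above the casting's face; 0.007 is level with it. Spring 1 N per mm for each lifter (14 N for both pushed level).
- plate_handle (a point): Centre of the grip bar of the bush plate's handle, 53 mm above the plate's underside. Flat-sided steel bar, 16 mm wide (along the plate's x), 14 mm high, 96 mm long (along its y), on two end posts 68 mm apart in the clear; 29 mm of free space between bar and plate. Axes as the plate's.
- plate_under (a point): Centre of the bush plate's underside: aluminium, 80 mm along x, 160 mm along y, 17 mm thick, 0.5 to 0.7 kg, handle up. A blind slot opens here, 14 mm deep, 21 mm along x, 19 mm along y, to fit over the dowel. Same either way round. Against the fence it lies at x = +0.5 mm of the hole. Above the casting's face: 12 mm resting on the dowel, about 4 mm dropped on and floating on the lifters, 0 flush.
- spanner_grip (a point): Handle of an open spanner, 170 mm long, lying near the robot. Leave it alone.
- mallet_grip (a point): Handle of a hammer, 260 mm long, lying on the left. Leave it alone.
- oil: Grey oil bottle with a black cap, 56 mm wide and 150 mm high, on the right; origin under its centre. Leave it alone.
- tin: Open aluminium tin with nuts in it, 76 mm wide and 45 mm high, at the back; origin under its centre. Leave it alone.
- packing: Pale timber packing piece, 70 x 150 x 50 mm high, on the right; origin under its centre. Leave it alone.
- mandrel: Steel mandrel (a stout round bar with collars), about 160 mm long and 35 mm high, lying at the back left; origin under its middle. Leave it alone.
Things that resemble listed ones, but are neither listed nor needed, are in the scene too. Leave any purple or yellow look-alike of the part that bears plate_handle alone.

How it is judged:
On the way, in this order (a step that is already met when the one before it is completed fails the run):
1. the longer dowel is fully down in the casting's hole (horizontal distance between dowel_mid and bore below 0.004 m and z of dowel_mid in the frame of bore between -0.0145 and -0.009 m and angle between dowel_mid's own z axis and vertical below 0.12 rad), for 0.2 s.
2. the bush plate has dropped over the dowel, square and along the fence (x of plate_under in the frame of bore between -0.004 and 0.004 m and y of plate_under in the frame of bore between -0.004 and 0.004 m and angle between the y axis of plate_under and the y axis of bore, either way round below 0.06 rad and angle between plate_under's own z axis and vertical below 0.08 rad and z of plate_under in the frame of bore below 0.0085 m), for 0.1 s.
At the end, for the whole second after the job is handed in: Longer dowel fully down in the hole (2.5 mm); plate over it, its edge within 4.5 mm of the fence and square to it (3.4 deg), flush on the casting (2 mm, tilt under 1.7 deg) against the lifters; the gripper is still on the plate with more than 2 N (all of step 1 and x of plate_under in the frame of bore between -0.004 and 0.004 m and y of plate_under in the frame of bore between -0.004 and 0.004 m and angle between the y axis of plate_under and the y axis of bore, either way round below 0.06 rad and angle between plate_under's own z axis and vertical below 0.08 rad and z of plate_under in the frame of bore between -0.002 and 0.002 m and angle between plate_under's own z axis and vertical below 0.03 rad and contact force between any of the fingers, the arm and plate above 2 N); the arm keeps its last pose, push and grip.
It fails at once if the short dowel or another loose thing on the bench is moved more than 3 cm (distance of any of stub_mid, spanner_grip, mallet_grip, oil, tin, packing, mandrel from where it was at the start of the episode above 0.03 m).
It also fails if it takes over 67 s, if anything falls off the work surface, if the arm or the gripper's body presses on something with over 40 N, if the wrist force passes 120 N, or if a joint passes its speed limit or range.

## Robot

A 6-joint arm with a two-finger parallel gripper is mounted at the origin on the work surface. World frame = base frame: x ahead of the robot, y to its left, z up, the work surface at z = 0. Lengths are in m, angles in rad, forces in N, time in s.
With the tool pointing down it reaches from about 0.375 to 0.9 m from the base axis. Payload 3.1 kg.
Tool frame: the origin (TCP) lies on the centre line of the jaws, within the pads' length; the fingertips stand 19 mm ahead of it and the grasp point (between the pads) is the TCP; z points along the fingers, y is the direction in which the jaws open and shut (so a half turn about z gives the same grasp; the last joint's range is limited). The gripper opens to 85 mm and grips with 20 to 120 N. Pads are 22 mm wide; open, the fingers measure 114 mm over their backs; the gripper's body (76 mm by 85 mm) begins 54 mm behind the grasp point. The pads swing forward as they close: fully open they stand 13 mm farther back than shut.
Start: joints at [-1.343, 0.527, 1.433, -0, 1.181, -0.178], TCP at [0.247, -0.574, 0.25] pointing down, gripper open.
Joint ranges: [-3.08, 3.08], [-0.75, 2.2], [0.22, 2.44], [-1.43, 4.57], [0, 2.65], [-2.85, 2.85]. Speed limits (rad/s): [2.79, 2.79, 3.14, 3.14, 3.14, 3.14].

## Interface

Orientations are given as a unit quaternion [x, y, z, w].
In Python, from station import manip, imaging, workorder gives the robot as it stands.
- The arm moves only by the shell command python3 -m creep 'ROWS' [FORCE]. ROWS is a JSON object of lists of equal length, an entry for each row: "claw": the finger opening in cm, from 0 to 8.54; "dp": the shift along the tool's x, y, z in cm, a list of three; "roll": the turn about the tool's z in rad. In form: {"claw": [claw, ...], "dp": [[dx, dy, dz], ...], "roll": [roll, ...]}. A call has 1 to 12 rows; each row is the pose to reach, as a shift and turn from the pose commanded when the call began, along the tool's axes at that moment; what a row does not reach only later rows make up. A row lasts 1/10 s, in which the tool goes at most 50 mm and 8.59 degrees, less where a joint would pass 70% of its speed; a pose out of reach is approached as far as the arm can. A call with a gripper value outside its range is refused whole. The fingers move at their own pace and stop on an object; FORCE is the grip in N (left out, the last holds). Time passes only in rows, so rows that repeat a pose let the fingers close. It gives the time, the measured TCP pose, the force and the opening at its end, in the units of the state.
- manip.sense(): the state, without advancing time (a new reading comes with each control period).
- imaging.snapshot(name): name is "scene" or "side" or "wrist"; returns a dict with "image" (480x640x3 uint8, red, green, blue), "z_map" (480x640 float32, m along the optical axis (not along the pixel's ray), 0 where there is no reading), "vfov" (degrees; the focal length in pixels is half the picture's height over the tangent of half this angle, whatever the lens; pixels are square), "cx", "cy" (the principal point, pixels), "dist" ([k1, k2, p1, p2, k3] as OpenCV has them; the pictures are not rectified), "R" (3x3) and "t" (3): a world point X has camera coordinates R X + t. Camera axes: x right, y down, z forward; pixel columns grow to the right and rows downward; lengths in m; the calibration is good to about 2 mm. A picture is of the moment at which its call begins.
- workorder.sign_off(): hands the job in, once; it reports no verdict.
The state is a dict: "t": time; "q": joint angles; "qd": joint speeds; "tau": joint torques, N m; "tcp_pos": TCP position; "tool_rot": TCP orientation; "force": force on the tool from outside, world axes, zero at the start; "ft_torque": the same for the moment, N m; "finger_gap": opening from 0.0 (shut) to 1.0 (fully open).
Only numpy, scipy, OpenCV 4.12 (cv2) and the standard library are available. Lean on these libraries where they do the work, as an engineer would, in place of code of your own. Each camera call takes 0.05 s, during which the arm holds its last target.

## Working session

There is one attempt and no reset: what is moved stays moved. The work goes in short steps, Python scripts to look and compute and a shell command to move; the robot and the scene stay as the last step left them, time stands still between calls to the robot, and variables do not carry over. Pictures are saved under pics/ and viewed, and the job is handed in when it is done.

```bash
ls; mkdir -p pics
cat > h.py <<'E'
import numpy as np, cv2
from station import manip, imaging, workorder
def snap(n, fn=None):
    s=imaging.snapshot(n)
    if fn: cv2.imwrite('pics/'+fn, s['image'][:,:,::-1])
    np.savez('last_%s.npz'%n, **{k:np.array(v) for k,v in s.items()})
    return s
def load(n):
    d=np.load('last_%s.npz'%n); return {k:d[k] for k in d}
def K(s):
    f=240/np.tan(np.radians(float(s['vfov']))/2)
    return np.array([[f,0,float(s['cx'])],[0,f,float(s['cy'])],[0,0,1]])
def rays(s,uv):
    uv=np.asarray(uv,float).reshape(-1,1,2)
    p=cv2.undistortPoints(uv,K(s),np.asarray(s['dist'],float)).reshape(-1,2)
    return np.c_[p,np.ones(len(p))]
def at_z(s,uv,z):
    d=rays(s,uv)@s['R']; o=-s['R'].T@s['t']
    return o+d*((z-o[2])/d[:,2])[:,None]
def by_depth(s,uv):
    uv=np.asarray(uv).reshape(-1,2); 
    z=np.array([s['z_map'][int(round(v)),int(round(u))] for u,v in uv])
    return (rays(s,uv)*z[:,None]-s['t'])@s['R']
def cloud(s):
    v,u=np.mgrid[0:480,0:640]
    P=(rays(s,np.c_[u.ravel(),v.ravel()])*s['z_map'].reshape(-1,1)-s['t'])@s['R']
    P[s['z_map'].ravel()==0]=np.nan
    return P.reshape(480,640,3)
def proj(s,X):
    rv=cv2.Rodrigues(np.asarray(s['R'],float))[0]
    return cv2.projectPoints(np.asarray(X,float).reshape(-1,1,3),rv,np.asarray(s['t'],float),K(s),np.asarray(s['dist'],float))[0].reshape(-1,2)
E
python3 - <<'E'
from h import *
print(manip.sense())
for n in ['scene','side','wrist']:
    s=snap(n,n+'0.png'); print(n,s['vfov'],s['cx'],s['cy'],s['dist'],-s['R'].T@s['t'],s['R'][2])
E
```

```text
pics
{'t': 0.0, 'q': array([-1.34248194e+00,  5.28478685e-01,  1.43390169e+00, -2.66860971e-05,
        1.18138428e+00, -1.78515719e-01]), 'qd': array([-0.00269294, -0.00028994, -0.00097723,  0.00041848,  0.00078574,
       -0.00020629]), 'tau': array([ 5.53967184e-04, -4.42350590e+01, -1.78022951e+01, -3.35221857e-04,
        8.23010691e-03, -6.04834284e-06]), 'tcp_pos': array([ 0.24716959, -0.57331681,  0.24932607]), 'tool_rot': array([ 9.79380794e-01,  2.02020002e-01, -3.93726006e-05, -1.08535467e-03]), 'force': array([ 0.31739649, -0.23643036,  0.0599746 ]), 'ft_torque': array([-0.00336201, -0.01029032,  0.01357028]), 'finger_gap': 0.9979629764516934}
scene 45.895840475556085 317.2874016035678 244.48879696953875 [-0.1805948  0.         0.         0.         0.       ] [1.28087634 0.69469071 1.33572593] [-0.45239758 -0.43882661 -0.77638112]
side 51.42966338001139 321.53373952563044 235.40490713626008 [-0.14364283  0.          0.          0.          0.        ] [0.76691293 0.83215071 0.68400784] [-0.19287596 -0.79726815 -0.57198109]
wrist 58.77410091397058 319.31965865312355 237.22669169149196 [-0.07751757  0.          0.          0.          0.        ] [ 0.31167251 -0.54661281  0.37245216] [-0.25436708 -0.10921528 -0.96092113]
```

View pics/scene0.png

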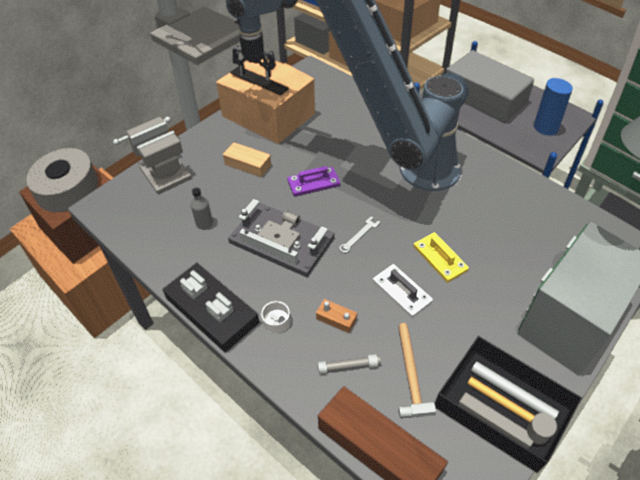

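View pics/side0.png

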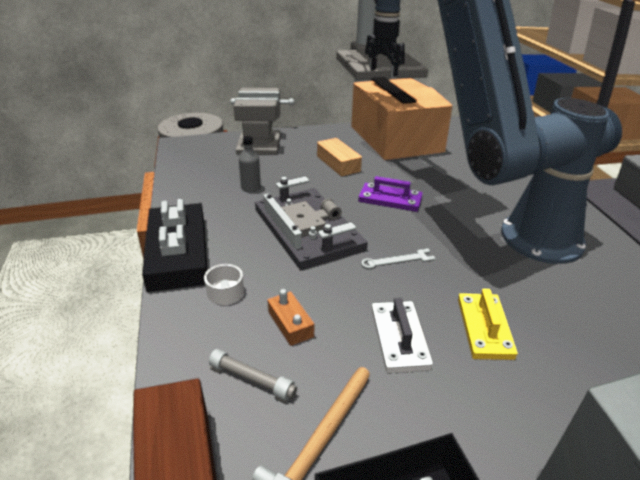

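View pics/wrist0.png

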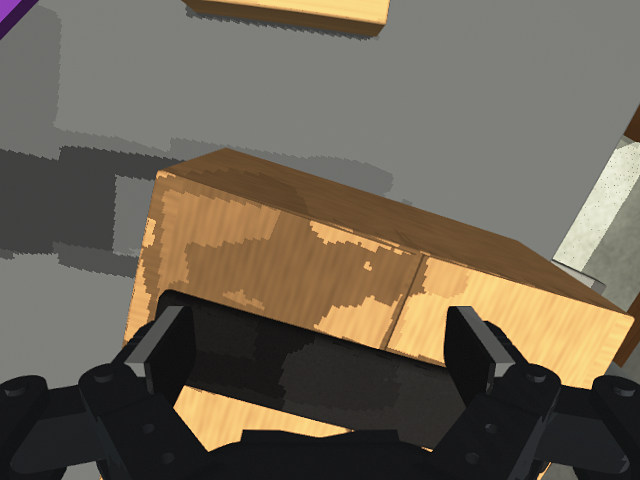

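The white/aluminium plate with the dark handle (side image, about (402,335)) is the bush plate. The purple (390,192) and yellow (488,322) ones are the look-alikes. The timber block is at (291,318) in the side image, with pins at (283,296) and (298,320). I'll enlarge both.

Run:
```python
from h import *
s=load('side'); im=s['image'][:,:,::-1]
a=cv2.resize(im[270:380,250:450],(800,440),interpolation=cv2.INTER_CUBIC)
b=cv2.resize(im[170:275,240:380],None,fx=4,fy=4,interpolation=cv2.INTER_CUBIC)
cv2.imwrite('pics/a.png',a);cv2.imwrite('pics/b.png',b)
C=cloud(s)
for n,(u,v) in dict(blk=(290,318),p1=(283,296),p2=(298,320),plate=(384,335),handle=(403,325),oil=(249,170),jig=(312,222),fence=(285,215),casting=(308,214)).items():
    print(n,by_depth(s,[(u,v)])[0].round(4))
s2=load('scene')
for n,(u,v) in dict(blk=(337,318),p1=(325,305),p2=(348,312),handle=(402,281),plate=(420,295)).items():
    print(n,by_depth(s2,[(u,v)])[0].round(4))
```

```text
blk [0.7669 0.8322 0.684 ]
p1 [0.6705 0.1365 0.0563]
p2 [0.6532 0.1956 0.0471]
plate [0.5018 0.2387 0.0191]
handle [0.4783 0.2611 0.0617]
oil [ 0.6811 -0.3568  0.0707]
jig [ 0.5605 -0.1186  0.0434]
fence [ 0.6232 -0.1219  0.0686]
casting [ 0.5625 -0.1554  0.0428]
blk [0.6736 0.1711 0.0347]
p1 [0.6758 0.1298 0.0585]
p2 [0.6416 0.1822 0.0388]
handle [0.4736 0.234  0.0554]
plate [0.4525 0.2868 0.015 ]
```

View pics/a.png

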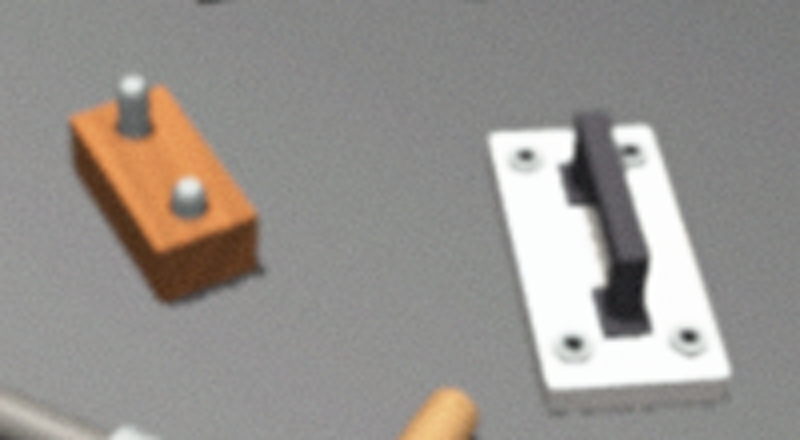

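View pics/b.png

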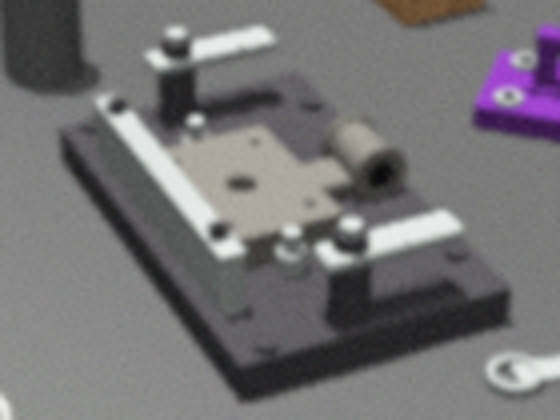

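Side crop: the longer dowel is the one showing more, top at side pixel (283,291). The stub is at (297,317). The white plate has a dark flat handle with four bushes. The bore is at (300,216), with the fence on its far (+x) side.

Run:
```python
from h import *
s=load('side'); s2=load('scene')
def L(c,z,o=(250,270)): return at_z(s,[(c[0]/4+o[0]-.375,c[1]/4+o[1]-.375)],z)[0].round(4)
print('dowel top',L((133,83),.062)); print('stub',L((190,184),.047))
print('bore',L((241,184),.045,(240,170)))
o=(240,170)
# fence top inner edge 
a=L((122,98),.067,o);b=L((243,240),.067,o);print(a,b,np.degrees(np.arctan2(*(a-b)[:2][::-1])))
# bore in scene
C=cloud(s2); 
# casting face points
C1=cloud(s)
for nm,c in (('scene',C),('side',C1)):
    m=(abs(c[...,2]-.045)<.004)&(c[...,0]>.45)&(c[...,0]<.63)&(c[...,1]<-.05)&(c[...,1]>-.3)
    P=c[m][:,:2].astype(np.float32); print(nm,len(P),cv2.minAreaRect(P), c[m][:,2].mean())
    m=(c[...,2]>.012)&(c[...,2]<.024)&(c[...,0]>.38)&(c[...,0]<.56)&(c[...,1]>.12)&(c[...,1]<.36)
    P=c[m][:,:2].astype(np.float32); print(nm,len(P),cv2.minAreaRect(P), c[m][:,2].mean())
    m=(c[...,2]>.056)&(c[...,2]<.07)&(c[...,0]>.38)&(c[...,0]<.56)&(c[...,1]>.12)&(c[...,1]<.36)
    P=c[m][:,:2].astype(np.float32); print(nm,len(P),cv2.minAreaRect(P), c[m][:,2].mean())
    m=(c[...,2]>.03)&(c[...,2]<.039)&(c[...,0]>.58)&(c[...,0]<.75)&(c[...,1]>.08)&(c[...,1]<.25)
    P=c[m][:,:2].astype(np.float32); print(nm,len(P),cv2.minAreaRect(P), c[m][:,2].mean())
for c,z in (((490,131),.017),((655,125),.017),((729,375),.017),((548,390),.017)): print('pl',L(c,z))
for c in ((576,112),(606,112),(647,252),(612,258)): print('hb',L(c,.060))
```

```text
dowel top [0.669  0.1272 0.062 ]
stub [0.6526 0.1841 0.047 ]
bore [ 0.5835 -0.1488  0.045 ]
[ 0.643  -0.2257  0.067 ] [ 0.5995 -0.0588  0.067 ] -75.39170405384303
scene 604 ((0.6049260497093201, -0.1573972851037979), (0.1676149070262909, 0.17486493289470673), 43.893795013427734) 0.04482020140462698
scene 974 ((0.4824029207229614, 0.23270928859710693), (0.205333411693573, 0.11646959185600281), 77.8749008178711) 0.016974176073623958
scene 145 ((0.47231191396713257, 0.23852919042110443), (0.09783939272165298, 0.019301358610391617), 82.01445770263672) 0.05948640738399128
scene 476 ((0.6625303030014038, 0.1585148572921753), (0.05578943341970444, 0.1020636335015297), 14.81461238861084) 0.03409823190447881
side 890 ((0.5533245205879211, -0.15361705422401428), (0.2124914526939392, 0.1430894434452057), 85.09872436523438) 0.04553613097536742
side 2286 ((0.488781213760376, 0.242603600025177), (0.17817997932434082, 0.11847135424613953), 81.25245666503906) 0.018698499220775572
side 352 ((0.4697248935699463, 0.23677188158035278), (0.09835325926542282, 0.017101816833019257), 80.7746353149414) 0.06103466505619079
side 943 ((0.6623165011405945, 0.15788774192333221), (0.05150110274553299, 0.10184623301029205), 15.245467185974121) 0.03557495353674328
pl [0.4957 0.1475 0.017 ]
pl [0.4136 0.1609 0.017 ]
pl [0.4407 0.3202 0.017 ]
pl [0.5207 0.3102 0.017 ]
hb [0.4696 0.1877 0.06  ]
hb [0.4558 0.1907 0.06  ]
hb [0.4697 0.2803 0.06  ]
hb [0.4859 0.2803 0.06  ]
```

```bash
python3 -m creep '{"claw":[8.5,8.5,7,6,5,4.5,4,4,4,4,4,4],"dp":[[3,-2,-2],[6,-4,-2],[10,-7,-2],[14,-10,-2],[18,-13,-2],[22,-16,-2],[26,-18.5,-2],[30,-21,-2],[34,-24,-2],[38,-27,-2],[42,-30,-2],[46,-33,-2]],"roll":[0,-0.1,-0.2,-0.33,-0.46,-0.59,-0.72,-0.85,-0.98,-1.11,-1.24,-1.37]}' 60
```

```text
t: 1.35
tcp_pos: [0.5398, -0.0869, 0.2702]
tool_rot: [0.629, 0.778, -0.0, -0.0]
force: [0.1, -0.9, 0.6]
finger_gap: 0.47
```

```bash
python3 -m creep '{"claw":[4,4,4,4,4,4,4,4],"dp":[[3,3,1],[6,6,2],[9,9,4],[12,12,5],[15,15,6],[18.3,17,7],[18.3,17,7],[18.3,17,7]],"roll":[0,0,-0.02,-0.04,-0.056,-0.056,-0.056,-0.056]}'
python3 - <<'E'
from h import *
s=snap('wrist','w1.png'); st=manip.sense(); print(st['tcp_pos'],st['tool_rot'])
print(proj(s,[[.669,.1272,.062],[.6526,.1841,.047]]))
E
```

```text
t: 2.15
tcp_pos: [0.6676, 0.1258, 0.1992]
tool_rot: [0.608, 0.794, -0.001, -0.001]
force: [-0.5, -0.8, -0.8]
finger_gap: 0.466
[0.66762391 0.12474922 0.19983414] [ 6.08443826e-01  7.93596580e-01 -6.84515978e-04 -3.30751993e-04]
[[323.0871861  226.81797376]
 [321.62595654 129.82629694]]
```

View pics/w1.png

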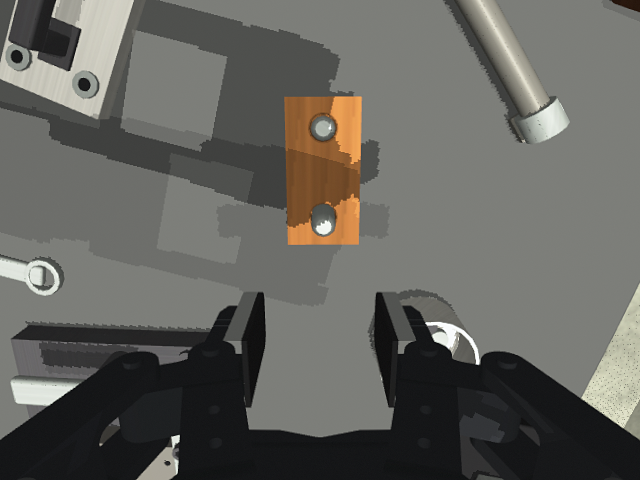

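Run:
```python
from h import *
s=load('wrist'); im=s['image'][:,:,::-1]
a=cv2.resize(im[95:250,270:375],None,fx=5,fy=3.8,interpolation=cv2.INTER_CUBIC); a=cv2.resize(im[95:250,270:375],None,fx=3.8,fy=3.8,interpolation=cv2.INTER_CUBIC)
cv2.imwrite('pics/c.png',a)
```

```text
(no output)
```

View pics/c.png

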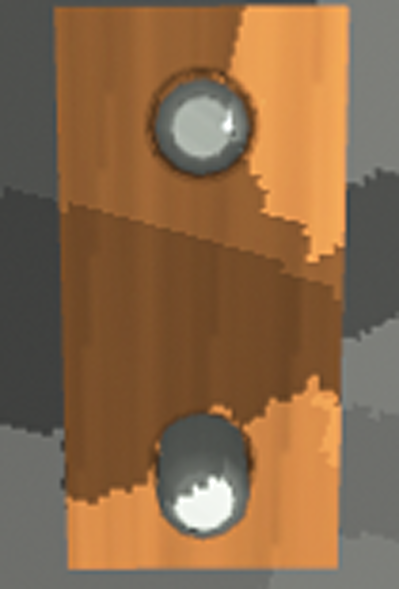

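Crop c: the long dowel stands near (323,227), its side visible. The stub at (323,127) shows only its top. Next, compute the offset.

```bash
cat >> h.py <<'E'
from scipy.spatial.transform import Rotation as Ro
def delta(X):
    st=manip.sense(); R=Ro.from_quat(st['tool_rot']).as_matrix()
    return (R.T@(np.asarray(X)-st['tcp_pos'])*100).round(2), np.degrees(np.arctan2(R[1,0],R[0,0])).round(2)
E
python3 - <<'E'
from h import *
s=load('wrist'); p=at_z(s,[(323.3,227.3)],.062)[0];q=at_z(s,[(323.3,127.5)],.047)[0]; print(p,q,p-q, delta([p[0],p[1],.062]))
C=cloud(s); print(C[227,322:327,2], C[180,300:304])
E
```

```text
[0.66921269 0.1269316  0.062     ] [0.6532396  0.18575836 0.047     ] [ 0.01597309 -0.05882676  0.015     ] (array([ 0.17,  0.23, 13.78]), np.float64(105.05))
[0.06041055 0.06314927 0.06074143 0.06101172 0.06278262] [[0.64731381 0.14756479 0.03293755]
 [0.64797924 0.14797907 0.03445183]
 [0.64863317 0.1481155  0.03419208]
 [0.64928847 0.14837581 0.03472954]]
```

```bash
python3 -m creep '{"claw":[4,4,4,4,4,4,4,3,2,1,1,1],"dp":[[0.2,0.25,3],[0.2,0.25,6],[0.2,0.25,9],[0.2,0.25,11],[0.2,0.25,13],[0.2,0.25,13.8],[0.2,0.25,13.8],[0.2,0.25,13.8],[0.2,0.25,13.8],[0.2,0.25,13.8],[0.2,0.25,13.8],[0.2,0.25,13.8]],"roll":[0,0,0,0,0,0,0,0,0,0,0,0]}' 60
python3 -m creep '{"claw":[1,1,1,1,1,1],"dp":[[0,0,0],[0,0,0],[0,0,-1],[0,0,-3],[0,0,-5],[0,0,-5]],"roll":[0,0,0,0,0,0]}'
```

```text
t: 3.4
tcp_pos: [0.6709, 0.1276, 0.064]
tool_rot: [0.609, 0.794, 0.001, 0.001]
force: [0.0, -0.6, 6.5]
finger_gap: 0.149
t: 4.0
tcp_pos: [0.6722, 0.1279, 0.1156]
tool_rot: [0.609, 0.793, 0.002, 0.002]
force: [-0.1, -0.5, -0.5]
finger_gap: 0.156
```

Run:
```python
from h import *
s=snap('wrist','w2.png'); st=manip.sense(); print(st['tcp_pos'],st['force'],st['finger_gap'])
s=snap('side','s2.png')
```

```text
[0.67114768 0.12780343 0.11394694] [-0.51171838 -0.26230334  0.28151108] 0.15072840481163657
```

View pics/w2.png

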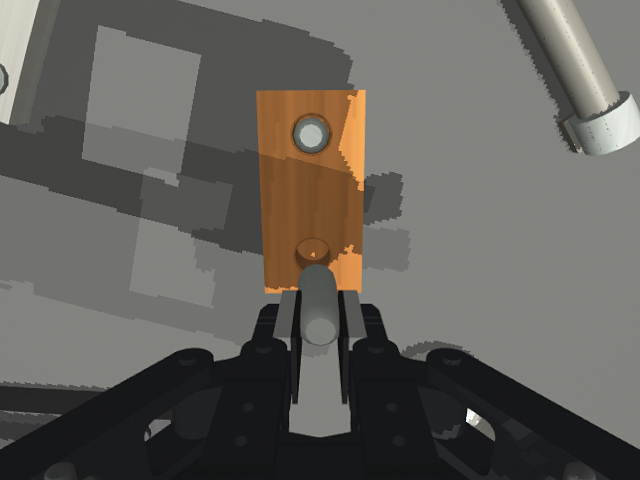

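View pics/s2.png

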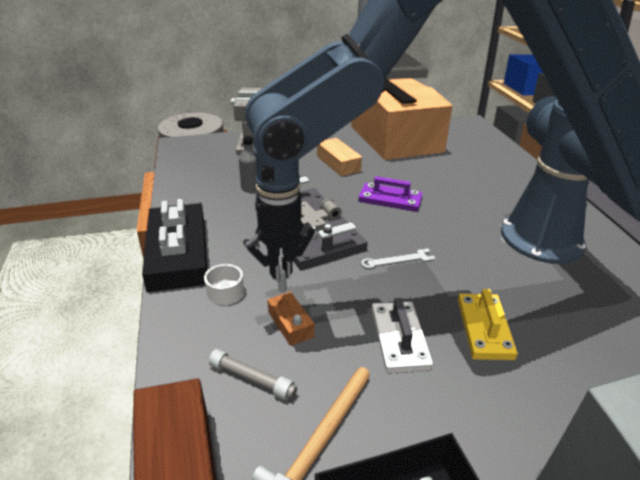

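```bash
python3 -m creep '{"claw":[1,1,1,1,1,1,1,1,1,1,1,1],"dp":[[0,0,-4],[-2,-1,-6.5],[-5,-3,-6.5],[-8.5,-5,-6.5],[-12,-7,-6.5],[-15.5,-9,-6.5],[-19,-11,-6.5],[-22.5,-13,-6.5],[-26,-14.5,-6.5],[-29,-15.6,-6.5],[-29.5,-15.6,-6.5],[-29.5,-15.6,-6.5]],"roll":[0,0,0,0,0,0,0,0,0,0,0,0]}'
python3 - <<'E'
from h import *
s=snap('wrist','w3.png'); st=manip.sense(); print(st['tcp_pos'],st['tool_rot'],st['finger_gap'])
print(proj(s,[.5835,-.1488,.045]))
E
```

```text
t: 5.3
tcp_pos: [0.5952, -0.1985, 0.176]
tool_rot: [0.61, 0.793, 0.0, -0.001]
force: [0.3, -0.7, -0.8]
finger_gap: 0.157
[ 0.5951451  -0.19717795  0.17610174] [ 6.09010026e-01  7.93161278e-01  9.35677270e-05 -1.40246795e-03] 0.15425896952776516
[[322.6790149  147.41612121]]
```

View pics/w3.png

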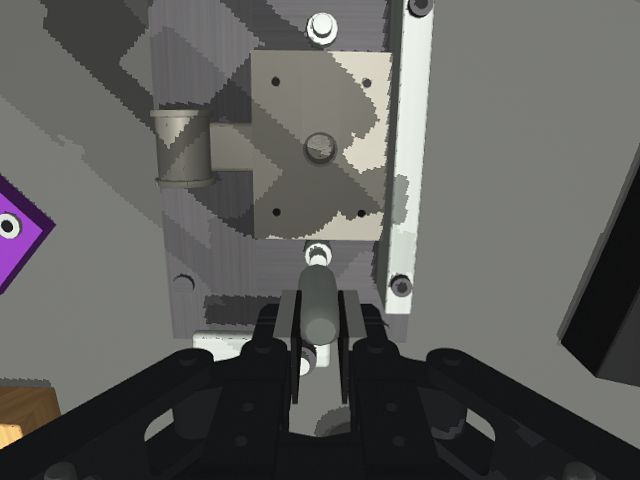

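Run:
```python
from h import *
s=load('wrist'); im=s['image'][:,:,::-1]
cv2.imwrite('pics/d.png',cv2.resize(im[115:180,285:355],None,fx=8,fy=8,interpolation=cv2.INTER_CUBIC))
cv2.imwrite('pics/e.png',cv2.resize(im[255:355,270:370],None,fx=6,fy=6,interpolation=cv2.INTER_CUBIC))
c=at_z(s,[(251,51),(391,52),(388,240),(253,240)],.045); print(c, c.mean(0))
d=c[0]-c[3];print(np.degrees(np.arctan2(d[1],d[0]))-90,np.linalg.norm(d)); d=c[1]-c[2];print(np.degrees(np.arctan2(d[1],d[0]))-90)
print(at_z(s,[(320.5,147.5)],.045))
```

```text
[[ 0.5308409  -0.10729793  0.045     ]
 [ 0.60674306 -0.08766273  0.045     ]
 [ 0.63748052 -0.19304415  0.045     ]
 [ 0.55622824 -0.21468606  0.045     ]] [ 0.58282318 -0.15067272  0.045     ]
13.300942483521226 0.11034821218396886
16.26081298329528
[[ 0.58227668 -0.14917596  0.045     ]]
```

View pics/d.png

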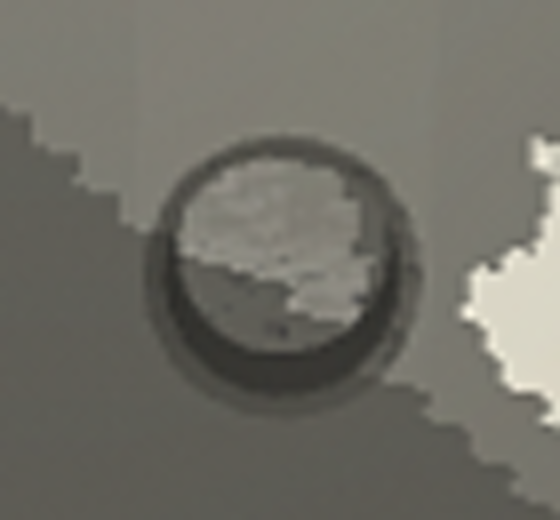

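View pics/e.png

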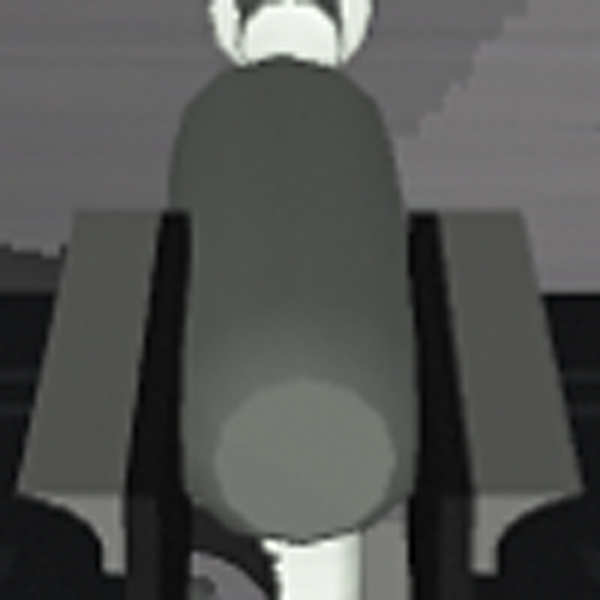

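Run:
```python
from h import *
s=load('wrist'); st=manip.sense(); R=Ro.from_quat(st['tool_rot']).as_matrix()
b=at_z(s,[(320,148.8)],.045)[0]; print('bore',b)
for zt in (.174,.177,.180):
    p=at_z(s,[(320.4,330.9)],zt)[0]
    print(zt,p,'in tool mm',R.T@(p-st['tcp_pos'])*1000, proj(s,[p-[0,0,h] for h in (.0045,.015,.03,.047)]).round(1).tolist())
C=cloud(s); print('depth top',C[331,320])
# camera pose in tool frame
o=-s['R'].T@s['t']; print('cam in tool', R.T@(o-st['tcp_pos']), (s['R']@R).round(3))
# TCP and tip axis projections
print(proj(s,[st['tcp_pos']+R@np.array([0,0,z]) for z in (-.02,0,.019)]))
```

```text
bore [ 0.58218717 -0.14998025  0.045     ]
0.174 [ 0.59487678 -0.19714392  0.174     ] in tool mm [ 0.09723983 -0.24716329  2.10236227] [[320.4, 324.4], [320.4, 310.7], [320.3, 294.0], [320.3, 278.1]]
0.177 [ 0.59445435 -0.19557102  0.177     ] in tool mm [ 1.73289285 -0.25380026 -0.89381386] [[320.4, 324.3], [320.4, 310.3], [320.3, 293.2], [320.3, 277.1]]
0.18 [ 0.59403192 -0.19399811  0.18      ] in tool mm [ 3.36854587 -0.26043723 -3.88998999] [[320.4, 324.1], [320.4, 309.8], [320.3, 292.4], [320.3, 276.1]]
depth top [ 0.59473273 -0.19711202  0.17419257]
cam in tool [ 0.06830703 -0.00052394 -0.12284378] [[-0.001  1.    -0.   ]
 [-0.96  -0.001 -0.279]
 [-0.279 -0.     0.96 ]]
[[321.48433355 369.78356434]
 [321.18198753 334.33848717]
 [320.96153866 308.58003796]]
```

Run:
```python
from h import *
s=load('wrist'); st=manip.sense(); R=Ro.from_quat(st['tool_rot']).as_matrix()
C=cloud(s); m=np.zeros((480,640),np.uint8); cv2.circle(m,(320,331),10,1,-1)
print('top',np.nanmedian(C[m>0],0)); zz=C[m>0][:,2];print(zz.std(),zz.mean())
m=np.zeros((480,640),np.uint8); cv2.circle(m,(285,115),14,1,-1); print('face z',np.nanmedian(C[m>0][:,2]))
p=np.nanmedian(C[130:210,265:300].reshape(-1,3),0);print(p)
# fence top inner edge
print(at_z(s,[(414,0),(401,100),(393,200),(388,290)],.067))
```

```text
top [ 0.59483514 -0.19752665  0.17345562]
nan nan
face z 0.04444687205845612
[ 0.5634517  -0.16759344  0.04447545]
[[ 0.60815435 -0.06442657  0.067     ]
 [ 0.61622017 -0.1128789   0.067     ]
 [ 0.6280409  -0.16492648  0.067     ]
 [ 0.64153656 -0.21705418  0.067     ]]
```

Run:
```python
from h import *
s=load('wrist'); im=s['image'][:,:,::-1]
cv2.imwrite('pics/f.png',cv2.resize(im[0:320,340:480],None,fx=1.8,fy=1.8,interpolation=cv2.INTER_CUBIC))
```

```text
(no output)
```

View pics/f.png

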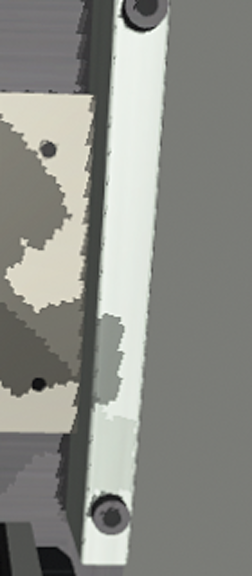

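```bash
python3 -m creep '{"claw":[1,1,1,1,1,1,1],"dp":[[2,0.1,0],[4,0.15,1],[4.87,0.15,3],[4.87,0.15,5],[4.87,0.15,7],[4.87,0.15,7],[4.87,0.15,7]],"roll":[0,0,0,0,0,0,0]}'
python3 - <<'E'
from h import *
s=snap('wrist','w4.png'); s2=snap('side','s4.png'); s3=snap('scene','c4.png')
cv2.imwrite('pics/g.png',cv2.resize(s2['image'][150:280,230:400,::-1],None,fx=4,fy=4,interpolation=cv2.INTER_CUBIC))
cv2.imwrite('pics/g2.png',cv2.resize(s['image'][200:380,220:420,::-1],None,fx=3.3,fy=3.3,interpolation=cv2.INTER_CUBIC))
cv2.imwrite('pics/g3.png',cv2.resize(s3['image'][180:280,220:350,::-1],None,fx=5,fy=5,interpolation=cv2.INTER_CUBIC))
E
```

```text
t: 6.05
tcp_pos: [0.5843, -0.1481, 0.1073]
tool_rot: [0.608, 0.794, -0.0, -0.001]
force: [0.9, -0.6, 0.0]
finger_gap: 0.15
```

View pics/g.png

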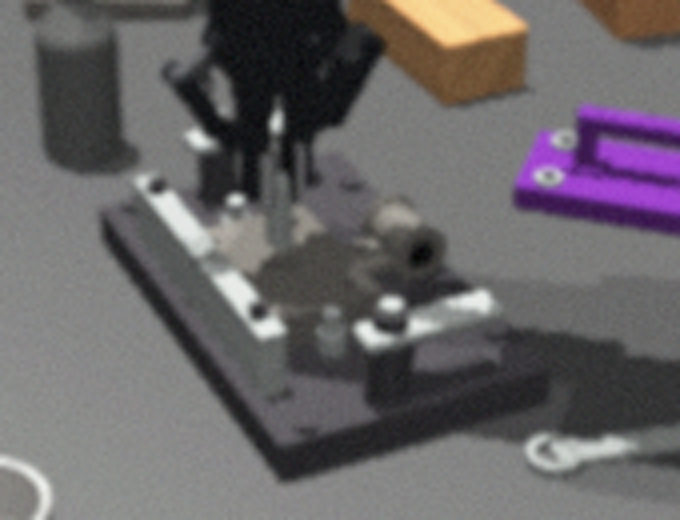

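View pics/g2.png

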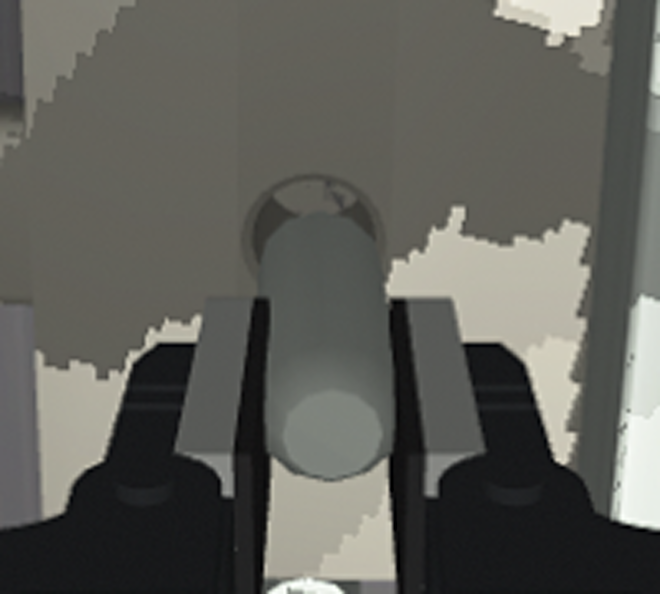

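View pics/g3.png

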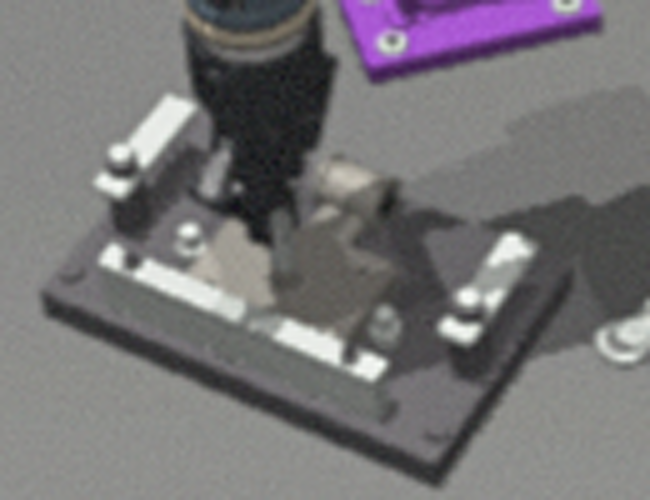

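Run:
```python
from h import *
s=load('wrist'); st=manip.sense(); R=Ro.from_quat(st['tool_rot']).as_matrix(); tx,ty=R[:,0],R[:,1]
print(st['tcp_pos'])
u=lambda c:(220+c[0]/3.3-.35,200+c[1]/3.3-.35)
e=at_z(s,[u((315,173))],.045)[0]; b=e-.0098*tx; print('bore',b)
l,r=at_z(s,[u((243,228)),u((387,228))],.045); print('ring w',np.linalg.norm(l-r),(l+r)/2)
C=cloud(s); m=np.zeros((480,640),np.uint8); cv2.circle(m,(320,331),8,1,-1); zt=np.nanmedian(C[m>0][:,2]); print('zt',zt)
for z in (zt,zt+.001):
  t=at_z(s,[u((332,434))],z)[0]
  # where would bodies be: synth silhouettes for foot given tilt
  for foot_dx in (-.001,0,.001):
    f=t-[0,0,.0445]+ty*(-.0013)+tx*foot_dx
    rim=[f+.008*(np.cos(a)*tx+np.sin(a)*ty) for a in np.linspace(-np.pi,np.pi,60)]
    low=[f-[0,0,.0025]+.0055*(np.cos(a)*tx+np.sin(a)*ty) for a in np.linspace(-np.pi,np.pi,60)]
    q=proj(s,rim); q2=proj(s,low); c=lambda q:((q[:,0].min()+.35-220)*3.3,(q[:,0].max()+.35-220)*3.3,(q[:,1].min()+.35-200)*3.3)
    print(z,foot_dx,np.round(c(q)),np.round(c(q2)), 'foot-bore tool mm',(R.T@(f-b)*1000).round(2))
s2=load('side'); print(proj(s2,[[b[0],b[1],.0573],[b[0],b[1],.045]]))
```

```text
[ 0.58537063 -0.14984897  0.10857242]
bore [ 0.58229156 -0.14961316  0.04501225]
ring w 0.020199213070587776 [ 0.58184227 -0.14798854  0.045     ]
zt 0.10474771936505947
0.10474771936505947 -0.001 [260. 383. 216.] [280. 364. 228.] foot-bore tool mm [  0.92   1.05 -15.23]
0.10474771936505947 0 [260. 383. 209.] [280. 364. 221.] foot-bore tool mm [  1.92   1.05 -15.23]
0.10474771936505947 0.001 [260. 383. 202.] [280. 364. 213.] foot-bore tool mm [  2.92   1.05 -15.23]
0.10574771936505947 -0.001 [260. 384. 215.] [280. 364. 227.] foot-bore tool mm [  1.46   1.05 -16.23]
0.10574771936505947 0 [260. 384. 208.] [280. 364. 219.] foot-bore tool mm [  2.46   1.05 -16.23]
0.10574771936505947 0.001 [260. 384. 200.] [280. 364. 212.] foot-bore tool mm [  3.46   1.05 -16.23]
[[300.28934565 211.0087666 ]
 [300.32336664 215.39516878]]
```

```bash
python3 -m creep '{"claw":[1,1,1,1,1,1,1],"dp":[[-0.14,-0.1,0],[-0.14,-0.1,0.6],[-0.14,-0.1,1],[-0.14,-0.1,1.4],[-0.14,-0.1,1.7],[-0.14,-0.1,2],[-0.14,-0.1,2]],"roll":[0,0,0,0,0,0,0]}'
```

```text
t: 6.9
tcp_pos: [0.5837, -0.1517, 0.0866]
tool_rot: [0.609, 0.793, -0.0, -0.001]
force: [0.0, 0.9, -1.0]
finger_gap: 0.151
```

```bash
python3 -m creep '{"claw":[1,1,1,1,1,1],"dp":[[0,0,0.4],[0,0,0.8],[0,0,1.2],[0,0,1.6],[0,0,1.9],[0,0,1.9]],"roll":[0,0,0,0,0,0]}'
```

```text
t: 7.5
tcp_pos: [0.5837, -0.1517, 0.0676]
tool_rot: [0.609, 0.793, -0.0, -0.001]
force: [-0.6, 1.2, -1.9]
finger_gap: 0.154
```

```bash
python3 -m creep '{"claw":[2.2,3,4,4,4,4],"dp":[[0,0,0],[0,0,0],[0,0,0],[0,0,0],[0,0,0],[0,0,0]],"roll":[0,0,0,0,0,0]}'
python3 - <<'E'
from h import *
s=snap('wrist','w5.png')
cv2.imwrite('pics/h.png',cv2.resize(s['image'][200:400,200:440,::-1],None,fx=3,fy=3,interpolation=cv2.INTER_CUBIC))
C=cloud(s); c=C[300:400,290:350].reshape(-1,3); print(np.nanpercentile(c[:,2],[5,50,90,99]))
E
```

```text
t: 8.1
tcp_pos: [0.5841, -0.152, 0.0684]
tool_rot: [0.609, 0.793, 0.0, 0.0]
force: [-0.2, -0.6, 0.9]
finger_gap: 0.468
[0.04363821 0.04469243 0.05583085 0.05728501]
```

View pics/h.png

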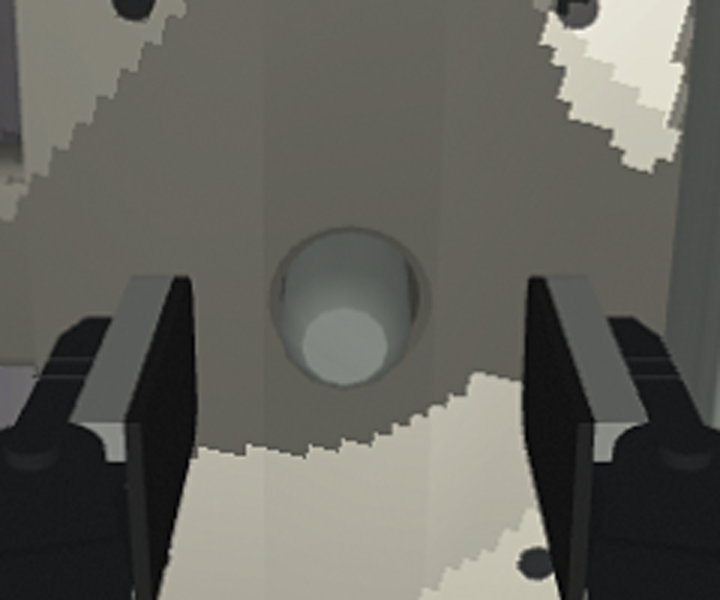

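```bash
python3 -m creep '{"claw":[4,4,4,4,5,5,5,5,5,5,5,5],"dp":[[0,0,-4],[0,0,-9],[0,0,-13],[5,0,-13],[10,0,-13],[15,-0.2,-13],[20,-0.4,-13],[25,-0.6,-13],[30,-0.8,-13],[35,-0.9,-13],[40.4,-1,-13],[40.4,-1,-13]],"roll":[0,0,0,0.05,0.1,0.15,0.2,0.25,0.3,0.35,0.414,0.414]}'
python3 - <<'E'
from h import *
s=load('wrist'); print('dowel top',at_z(s,[(200+344/3-.33,200+346/3-.33)],.057))
s=snap('wrist','w6.png'); st=manip.sense(); print(st['tcp_pos'],st['tool_rot'])
snap('side','s6.png')
E
```

```text
t: 9.35
tcp_pos: [0.4672, 0.2404, 0.1984]
tool_rot: [0.757, 0.654, 0.0, -0.001]
force: [0.2, -0.9, -0.6]
finger_gap: 0.584
dowel top [[ 0.58155047 -0.15021464  0.057     ]]
[0.46811989 0.23872587 0.19841554] [ 7.56820228e-01  6.53623048e-01  1.09951228e-04 -2.02860711e-04]
```

View pics/w6.png

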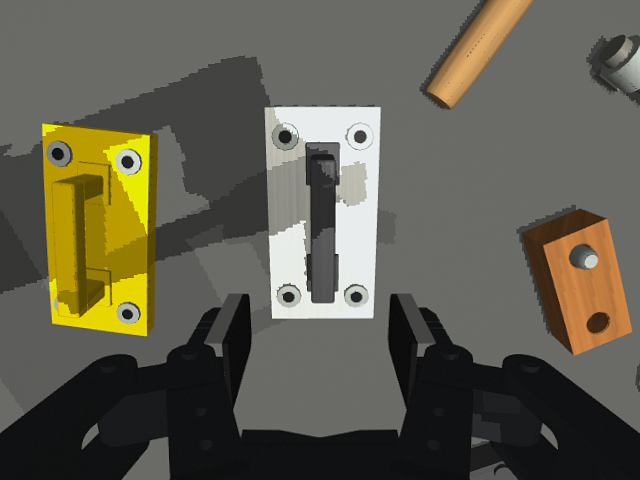

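View pics/s6.png

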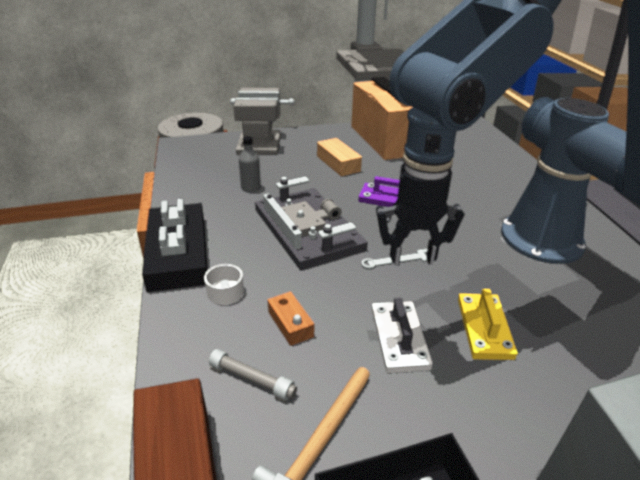

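Run:
```python
from h import *
s=load('wrist')
cv2.imwrite('pics/i.png',cv2.resize(s['image'][95:330,250:395,::-1],None,fx=2.5,fy=2.5,interpolation=cv2.INTER_CUBIC))
c=at_z(s,[(265,107),(381,107),(374.5,318),(271,318)],.017); print(c.mean(0),[np.degrees(np.arctan2(*(a-b)[:2][::-1])) for a,b in ((c[0],c[3]),(c[1],c[2]))],np.linalg.norm(c[0]-c[1]),np.linalg.norm(c[0]-c[3]))
print(delta([c.mean(0)[0],c.mean(0)[1],.053]))
C=cloud(s); m=(C[...,2]>.055)&(C[...,2]<.068)&(abs(C[...,0]-.47)<.06)&(abs(C[...,1]-.236)<.07); m[:, :300]=0;m[:,345:]=0;m[310:]=0
P=C[m]; print(len(P),cv2.minAreaRect(P[:,:2].astype(np.float32)),np.median(P[:,2]))
```

```text
[0.46908724 0.23504954 0.017     ] [np.float64(81.37152467218397), np.float64(82.02707325813762)] 0.0799389527938564 0.15978923848113807
(array([-0.19,  0.03, 14.54]), np.float64(81.53))
3574 ((0.46867337822914124, 0.23533207178115845), (0.09606031328439713, 0.015941061079502106), 81.88365173339844) 0.0594348290366446
```

View pics/i.png

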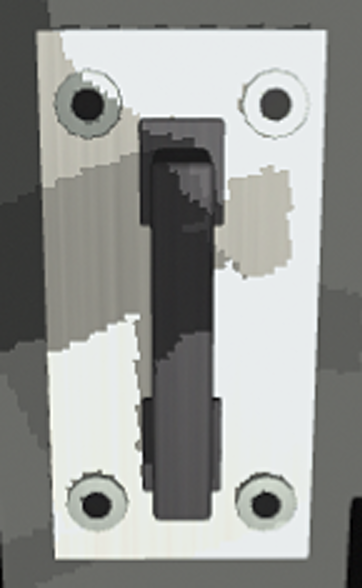

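```bash
python3 -m creep '{"claw":[5,5,5,5,5,5,4,3,2,1,1,1],"dp":[[-0.3,0.05,3],[-0.3,0.05,6],[-0.3,0.05,9],[-0.3,0.05,12],[-0.3,0.05,14.5],[-0.3,0.05,14.5],[-0.3,0.05,14.5],[-0.3,0.05,14.5],[-0.3,0.05,14.5],[-0.3,0.05,14.5],[-0.3,0.05,14.5],[-0.3,0.05,14.5]],"roll":[0,0,0,0,0,0,0,0,0,0,0,0]}' 90
python3 -m creep '{"claw":[1,1,1,1,1,1,1,1],"dp":[[0,0,0],[0,0,-1],[0,0,-3],[0,0,-6],[0,0,-9],[0,0,-12],[0,0,-12],[0,0,-12]],"roll":[0,0,0,0,0,0,0,0]}'
python3 - <<'E'
from h import *
s=snap('wrist','w7.png'); st=manip.sense(); print(st['tcp_pos'],st['tool_rot'],st['force'],st['finger_gap'])
E
```

```text
t: 10.65
tcp_pos: [0.4696, 0.2326, 0.0549]
tool_rot: [0.758, 0.652, 0.0, 0.0]
force: [-1.5, -1.6, 5.9]
finger_gap: 0.167
t: 11.45
tcp_pos: [0.4695, 0.2327, 0.1737]
tool_rot: [0.759, 0.651, 0.0, 0.0]
force: [0.0, 0.2, -5.8]
finger_gap: 0.168
[0.46865445 0.23241245 0.17257158] [ 7.58699563e-01  6.51439947e-01 -8.86358286e-04 -4.26902771e-04] [-0.09476888 -0.30919086 -6.31887359] 0.16983160481207815
```

View pics/w7.png

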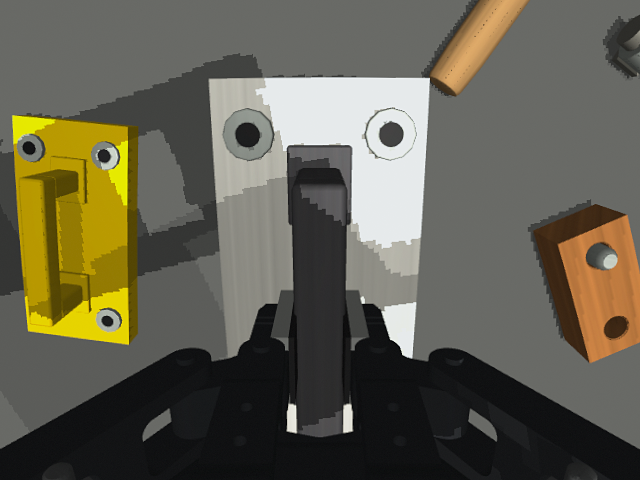

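```bash
cat > pl.py <<'E'
from h import *
s=load('wrist')
import sys
st=manip.sense(); R=Ro.from_quat(st['tool_rot']).as_matrix()
C=cloud(s)
def fit(pts_px, zt):
    q=at_z(s,pts_px,zt); return q
E
python3 - <<'E'
from h import *
s=load('wrist'); st=manip.sense(); R=Ro.from_quat(st['tool_rot']).as_matrix()
C=cloud(s)
P=np.r_[C[100:280,220:240].reshape(-1,3),C[90:105,220:420].reshape(-1,3),C[180:280,375:410].reshape(-1,3)]
A=np.c_[P[:,:2],np.ones(len(P))]; k=np.linalg.lstsq(A,P[:,2],rcond=None)[0]; print('plane',k, (P[:,2]-A@k).std())
print('z at far edge/tcp', [k@[*(st['tcp_pos']+R[:,0]*d)[:2],1] for d in (.08,0)])
g=cv2.cvtColor(s['image'],cv2.COLOR_RGB2GRAY)
o=-s['R'].T@s['t']; print('cam',o)
# intersect with plane
def onp(uv):
    d=rays(s,uv)@s['R']; n=np.array([-k[0],-k[1],1]); t=(k[2]-o@n)/(d@n); return o+d*t[:,None]
c=onp([(209,78.5),(430,78.5),(413.5,350),(225,350)]); 
loc=((c-st['tcp_pos'])@R*1000); print(loc.round(2)); print('w',np.linalg.norm(c[0]-c[1]))
h=(loc[0]+loc[1])/2; print('far edge mid tool mm',h,'yaw edges deg',np.degrees(np.arctan2(loc[1,0]-loc[0,0],loc[1,1]-loc[0,1])),[np.degrees(np.arctan2(a[1]-b[1],a[0]-b[0])) for a,b in ((loc[0],loc[3]),(loc[1],loc[2]))])
cv2.imwrite('pics/j.png',cv2.resize(s['image'][60:360,195:445,::-1],None,fx=2,fy=2,interpolation=cv2.INTER_CUBIC))
E
```

```text
** On entry to DLASCL parameter number  4 had an illegal value
 ** On entry to DLASCL parameter number  4 had an illegal valueTraceback (most recent call last):
  File "<stdin>", line 5, in <module>
    x, resids, rank, s = _umath_linalg.lstsq(a, b, rcond,
                         ~~~~~~~~~~~~~~~~~~~^^^^^^^^^^^^^
                                             signature=signature)
                                             ^^^^^^^^^^^^^^^^^^^^
    raise LinAlgError("SVD did not converge in Linear Least Squares")
numpy.linalg.LinAlgError: SVD did not converge in Linear Least Squares
```

```bash
cat > pl.py <<'E'
from h import *
s=load('wrist'); st=manip.sense(); R=Ro.from_quat(st['tool_rot']).as_matrix()
C=cloud(s)
def plane(boxes):
    P=np.concatenate([C[a:b,c:d].reshape(-1,3) for a,b,c,d in boxes]); P=P[~np.isnan(P[:,0])]
    for _ in range(3):
        A=np.c_[P[:,:2]-st['tcp_pos'][:2],np.ones(len(P))]; k=np.linalg.lstsq(A,P[:,2],rcond=None)[0]; r=P[:,2]-A@k; P=P[abs(r)<2.5*r.std()]
    return k
def onp(uv,k):
    o=-s['R'].T@s['t']; d=rays(s,uv)@s['R']; n=np.array([-k[0],-k[1],1]); o2=o-np.r_[st['tcp_pos'][:2],0]
    t=(k[2]-o2@n)/(d@n); return o+d*t[:,None]
E
python3 - <<'E'
from pl import *
k=plane([(100,280,220,240),(90,105,220,420),(180,280,375,410)]); print('plane',k)
c=onp([(209,78.5),(430,78.5),(413.5,350),(225,350)],k)
loc=((c-st['tcp_pos'])@R*1000); print(loc.round(2)); print('w',np.linalg.norm(c[0]-c[1]))
h=(loc[0]+loc[1])/2; print('far edge mid tool mm',h,'yaw edges deg',np.degrees(np.arctan2(loc[1,0]-loc[0,0],loc[1,1]-loc[0,1])),[np.degrees(np.arctan2(a[1]-b[1],a[0]-b[0])) for a,b in ((loc[0],loc[3]),(loc[1],loc[2]))])
cv2.imwrite('pics/j.png',cv2.resize(s['image'][60:360,195:445,::-1],None,fx=2,fy=2,interpolation=cv2.INTER_CUBIC))
E
```

```text
plane [ 0.0015258  -0.00258834  0.13526383]
[[ 82.83 -38.9   37.58]
 [ 82.85  41.06  37.28]
 [-27.47  41.66  37.11]
 [-27.51 -39.63  37.41]]
w 0.07995407957654319
far edge mid tool mm [82.84181006  1.07964615 37.43137957] yaw edges deg 0.014792255574885432 [np.float64(0.3807072989865823), np.float64(-0.3109215623074643)]
```

View pics/j.png

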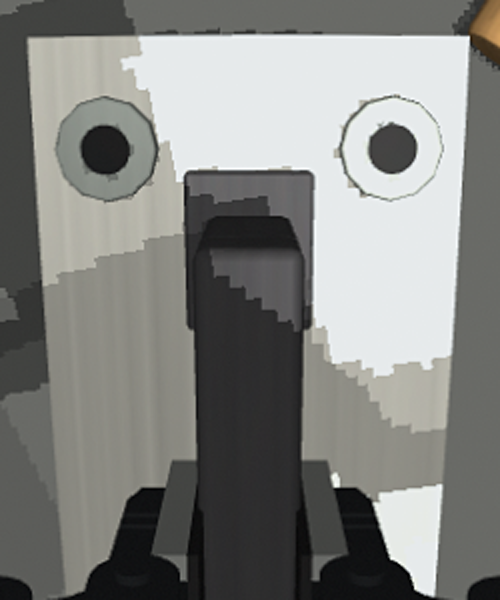

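Run:
```python
from pl import *
# camera in tool (constant): from current
Rc=s['R']@R; oc=R.T@(-s['R'].T@s['t']-st['tcp_pos'])
print(oc)
q=np.array([6.09010026e-01,7.93161278e-01,9.35677270e-05,-1.40246795e-03]); Rw=Ro.from_quat(q).as_matrix(); tw=np.array([0.5951451,-0.19717795,0.17610174])
s3=dict(s); s3['R']=Rc@Rw.T; s3['t']=-s3['R']@(tw+Rw@np.array([.06830703,-.00052394,-.12284378]))
im=cv2.imread('pics/w3.png'); g=cv2.cvtColor(im,cv2.COLOR_BGR2GRAY).astype(int)
pts=[]
for v in range(15,300,8):
    row=g[v,370:430]; d=np.diff(row); j=np.argmax(d); 
    if d[j]>40: pts.append((370+j+.5,v))
pts=np.array(pts); P=at_z(s3,pts,.067)
vx,vy,x0,y0=cv2.fitLine(P[:,:2].astype(np.float32),cv2.DIST_HUBER,0,.001,.001).ravel()
n=np.array([vy,-vx]); r=(P[:,:2]-[x0,y0])@n
print('fence yaw',np.degrees(np.arctan2(vy,vx))-90, len(pts), r.std()*1000)
b=at_z(s3,[(320,148.8)],.045)[0]; print('bore',b,'dist fence', abs((b[:2]-[x0,y0])@n))
# casting edges: left edge & far edge
for z,a,c in ((.045,(252,60),(253.5,235)),): 
    A,Bp=at_z(s3,[a,c],z); print('cast left yaw',np.degrees(np.arctan2(*(A-Bp)[:2][::-1]))-90)
```

```text
[ 0.06968619  0.00049373 -0.12417393]
fence yaw -164.67479 36 4.097395513185519
bore [ 0.58288136 -0.14933401  0.045     ] dist fence 0.04168940390667254
cast left yaw 13.306424443014322
```

Run:
```python
from pl import *
Rc=s['R']@R
q=np.array([6.09010026e-01,7.93161278e-01,9.35677270e-05,-1.40246795e-03]); Rw=Ro.from_quat(q).as_matrix(); tw=np.array([0.5951451,-0.19717795,0.17610174])
s3=dict(s); s3['R']=Rc@Rw.T; s3['t']=-s3['R']@(tw+Rw@np.array([.06830703,-.00052394,-.12284378]))
im=cv2.imread('pics/w3.png'); g=cv2.cvtColor(im,cv2.COLOR_BGR2GRAY).astype(int)
def line(pts,z,nm):
    pts=np.array(pts,float); P=at_z(s3,pts,z)[:,:2]
    for _ in range(6):
        c=P.mean(0); u,sv,vt=np.linalg.svd(P-c); n=np.array([-vt[0,1],vt[0,0]]); r=(P-c)@n; k=abs(r)<max(2*np.median(abs(r)),.0004); P=P[k]
    d=vt[0]*np.sign(vt[0,1]); print(nm,len(P),'yaw',np.degrees(np.arctan2(d[1],d[0]))-90,'res mm',r.std()*1000, 'bore dist',abs((np.array([.5825,-.1497])-c)@n))
# fence top outer & inner edge
pin=[];pout=[];cl=[];cf=[];cn=[]
for v in range(15,300,6):
    x0=int(404.8-(v-11)*.065); row=g[v,x0-7:x0+8]; d=np.diff(row); j=np.argmax(d); pin.append((x0-7+j+.5,v))
    for L in [g[v,x0+8:x0+50]]:
        d=-np.diff(L); j=np.argmax(d); pout.append((x0+8+j+.5,v))
for v in range(56,236,6):
    d=abs(np.diff(g[v,243:262])); j=np.argmax(d); cl.append((243+j+.5,v))
print(pin[::6],cl[::5])
line(pin,.067,'fence in'); line(pout,.067,'fence out'); line(cl,.045,'cast left')
for u in range(256,386,5):
    d=abs(np.diff(g[43:60,u])); cf.append((u,43+np.argmax(d)+.5)); d=abs(np.diff(g[232:248,u])); cn.append((u,232+np.argmax(d)+.5))
for nm,pp in (('far',cf),('near',cn)):
    line(pp,.045,nm)
```

```text
[(np.float64(404.5), 15), (np.float64(400.5), 51), (np.float64(398.5), 87), (np.float64(396.5), 123), (np.float64(394.5), 159), (np.float64(391.5), 195), (np.float64(390.5), 231), (np.float64(387.5), 267)] [(np.float64(248.5), 56), (np.float64(250.5), 86), (np.float64(251.5), 116), (np.float64(253.5), 146), (np.float64(252.5), 176), (np.float64(253.5), 206)]
fence in 35 yaw 14.037824428426191 res mm 0.16549528434621524 bore dist 0.040795491427215905
fence out 39 yaw 13.856250569403684 res mm 0.17784852734952838 bore dist 0.05609046667056497
cast left 23 yaw 13.952612702740382 res mm 0.1504112642335701 bore dist 0.039619904643800156
far 23 yaw -76.00486728526714 res mm 0.1696181157439561 bore dist 0.05475448582384937
near 18 yaw -76.01011613937689 res mm 0.18348304731943887 bore dist 0.05508148944012367
```

```bash
python3 -m creep '{"claw":[1,1,1,1,1,1,1,1,1,1,1,1],"dp":[[-2,1,0],[-5,2.5,0],[-8.5,4,0],[-12,5.5,0],[-15.5,7,0],[-19,8.5,0],[-22.5,10,0],[-26,11.5,0],[-29.5,13,0],[-32.5,14.5,0],[-34.5,15.5,0],[-34.9,15.8,0]],"roll":[0,-0.03,-0.07,-0.11,-0.15,-0.19,-0.23,-0.27,-0.31,-0.35,-0.39,-0.396]}'
python3 -m creep '{"claw":[1,1,1,1,1],"dp":[[0,0,0],[0,0,1],[0,0,2.5],[0,0,3.5],[0,0,3.5]],"roll":[0,0,0,0,0]}'
python3 - <<'E'
from h import *
s=snap('wrist','w8.png'); snap('side','s8.png'); snap('scene','c8.png'); st=manip.sense(); print(st['tcp_pos'],st['tool_rot'],st['force'])
st=manip.sense(); print(st['tcp_pos'])
tx=np.array([-.242,.970]);ty=np.array([.970,.242]); d=st['tcp_pos'][:2]-[.5825,-.1497]; print('jig x,y mm',d@ty*1000,d@tx*1000)
im=load('side')['image'][150:280,230:400,::-1]; cv2.imwrite('pics/k.png',cv2.resize(im,None,fx=4,fy=4,interpolation=cv2.INTER_CUBIC))
E
```

```text
t: 12.7
tcp_pos: [0.5731, -0.139, 0.1709]
tool_rot: [0.617, 0.787, -0.001, -0.001]
force: [-0.4, 0.2, -5.9]
finger_gap: 0.168
t: 13.2
tcp_pos: [0.5711, -0.1343, 0.136]
tool_rot: [0.615, 0.788, -0.001, -0.003]
force: [-1.3, -0.0, -5.6]
finger_gap: 0.166
[ 0.57330089 -0.13578559  0.13844707] [6.15537450e-01 7.88107624e-01 5.70620048e-05 1.33131146e-04] [ 0.27986636  0.83450116 -4.8256627 ]
[ 0.57330089 -0.13578559  0.13844707]
jig x,y mm -5.555854306291774 15.723162585427737
```

View pics/w8.png

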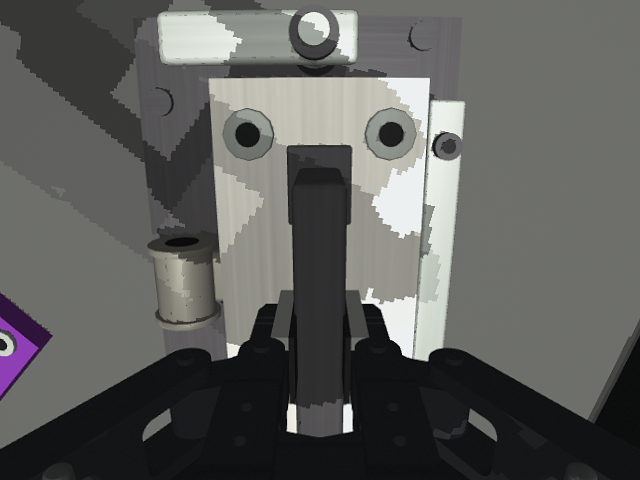

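View pics/k.png

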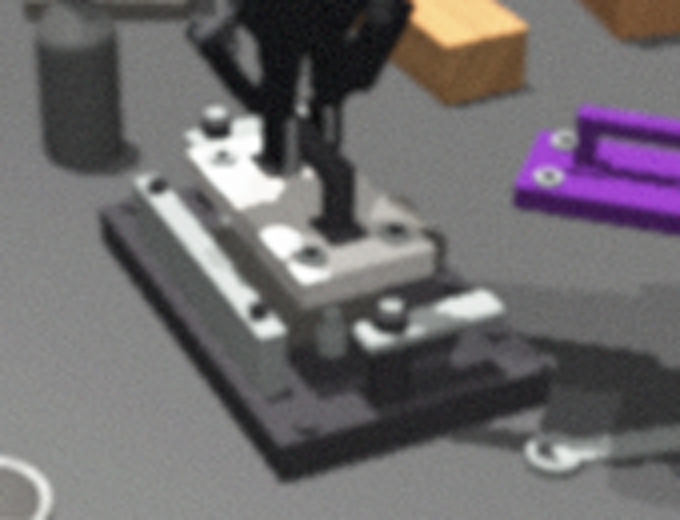

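```bash
python3 -m creep '{"claw":[1,1,1,1,1,1,1,1],"dp":[[0,0,0.7],[0,0,1.4],[0,0,2.1],[0,0,2.1],[0,0.1,2.1],[0,0.2,2.1],[0,0.3,2.1],[0,0.3,2.1]],"roll":[0,0,0,0,0,0,0,0]}'
python3 - <<'E'
from h import *
s=snap('wrist','w9.png'); snap('side','s9.png'); st=manip.sense(); print(st['tcp_pos'],st['tool_rot'],st['force'],st['ft_torque'])
tx=np.array([-.242,.970]);ty=np.array([.970,.242]); d=st['tcp_pos'][:2]-[.5825,-.1497]; print('jig x,y mm',d@ty*1000,d@tx*1000)
cv2.imwrite('pics/l.png',cv2.resize(s['image'][60:360,360:480,::-1],None,fx=2,fy=2,interpolation=cv2.INTER_CUBIC))
E
```

```text
t: 14.15
tcp_pos: [0.5765, -0.1356, 0.1176]
tool_rot: [0.616, 0.788, 0.0, 0.0]
force: [0.6, 0.1, -5.4]
finger_gap: 0.166
[ 0.57614295 -0.13553904  0.11749644] [6.15772217e-01 7.87924203e-01 4.08136955e-05 1.60870796e-04] [-0.31122235 -0.10708554 -5.46194717] [-0.02266319 -0.02059702  0.00816446]
jig x,y mm -2.7393824643266496 15.27453754170201
```

View pics/l.png

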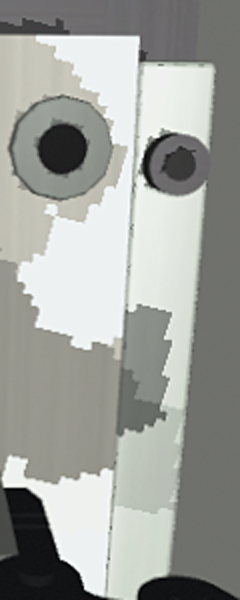

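```bash
for i in 1 2; do :; done; python3 -m creep '{"claw":[1,1,1],"dp":[[0,0.05,0],[0,0.1,0],[0,0.1,0]],"roll":[0,0,0]}'
python3 -m creep '{"claw":[1,1,1],"dp":[[0,0.05,0],[0,0.1,0],[0,0.1,0]],"roll":[0,0,0]}'
python3 -c "
from h import *
st=manip.sense();print(st['force'],st['ft_torque'])"
```

```text
t: 14.55
tcp_pos: [0.5771, -0.1353, 0.1174]
tool_rot: [0.616, 0.788, 0.0, 0.0]
force: [0.5, 0.1, -5.9]
finger_gap: 0.17
t: 14.85
tcp_pos: [0.5781, -0.1351, 0.1173]
tool_rot: [0.616, 0.788, 0.0, 0.0]
force: [-0.9, 0.0, -5.1]
finger_gap: 0.165
[-0.88760933  0.03527398 -5.11849639] [ 0.011423    0.01616772 -0.0188217 ]
```

```bash
python3 -m creep '{"claw":[1,1,1],"dp":[[0,0.05,0],[0,0.1,0],[0,0.1,0]],"roll":[0,0,0]}'
python3 -m creep '{"claw":[1,1,1],"dp":[[0,0.05,0],[0,0.1,0],[0,0.1,0]],"roll":[0,0,0]}'
python3 -c "
from h import *
st=manip.sense();print(st['force'],st['ft_torque'])"
```

```text
t: 15.15
tcp_pos: [0.5788, -0.1348, 0.1173]
tool_rot: [0.616, 0.788, -0.0, -0.0]
force: [-1.0, 0.4, -5.4]
finger_gap: 0.17
t: 15.45
tcp_pos: [0.5792, -0.1345, 0.1172]
tool_rot: [0.616, 0.788, -0.0, -0.001]
force: [-2.4, -0.4, -3.9]
finger_gap: 0.164
[-2.42726091 -0.42320626 -3.91793618] [-0.16604171  0.43951714 -0.19018163]
```

```bash
python3 -m creep '{"claw":[1,1,1,1,1],"dp":[[0,0,0.15],[0,0,0.3],[0,0,0.45],[0,0,0.5],[0,0,0.5]],"roll":[0.005,0.005,0.005,0.005,0.005]}'
python3 -m creep '{"claw":[1,1,1],"dp":[[0,0,0.1],[0,0,0.1],[0,0,0.1]],"roll":[0,0,0]}'
python3 -c "
from h import *
st=manip.sense();print(st['force'],st['ft_torque'])"
```

```text
t: 15.95
tcp_pos: [0.5793, -0.1345, 0.112]
tool_rot: [0.618, 0.786, -0.0, -0.001]
force: [-4.6, -0.8, -3.4]
finger_gap: 0.17
t: 16.25
tcp_pos: [0.5793, -0.1345, 0.1119]
tool_rot: [0.618, 0.786, -0.0, -0.001]
force: [-5.4, -0.8, -0.0]
finger_gap: 0.164
[-5.408727   -0.75220754 -0.03835255] [-0.20514463  1.11968308 -0.03065307]
```

```bash
python3 -m creep '{"claw":[1,1,1,1,1,1,1,1],"dp":[[0,0,0.1],[-0.2,0,0.15],[-0.4,0,0.15],[-0.6,0,0.15],[-0.8,0,0.15],[-1,0,0.15],[-1.2,0,0.15],[-1.2,0,0.15]],"roll":[0,0,0,0,0,0,0,0]}'
python3 -c "
from h import *
st=manip.sense();print(st['force'],st['ft_torque'])
tx=np.array([-.242,.970]);ty=np.array([.970,.242]); d=st['tcp_pos'][:2]-[.5825,-.1497]; print('jig x,y mm',d@ty*1000,d@tx*1000)"
```

```text
t: 17.05
tcp_pos: [0.5812, -0.1419, 0.112]
tool_rot: [0.618, 0.786, 0.002, -0.004]
force: [-8.4, 11.2, 13.4]
finger_gap: 0.169
[-8.42316736 11.18853954 13.3925995 ] [2.06426826 1.45429671 0.02534432]
jig x,y mm 0.6534874787600674 7.867435058675593
```

```bash
python3 -m creep '{"claw":[1,1,1,1],"dp":[[0,-0.05,-0.15],[0,-0.05,-0.2],[0,-0.05,-0.2],[0,-0.05,-0.2]],"roll":[0,0,0,0]}'
python3 -c "
from h import *
st=manip.sense();print(st['force'],st['ft_torque'])
tx=np.array([-.242,.970]);ty=np.array([.970,.242]); d=st['tcp_pos'][:2]-[.5825,-.1497]; print('jig x,y mm',d@ty*1000,d@tx*1000)
s=snap('wrist','w10.png')"
```

```text
t: 17.45
tcp_pos: [0.582, -0.1457, 0.1118]
tool_rot: [0.618, 0.786, 0.0, -0.001]
force: [-5.3, 3.5, -0.3]
finger_gap: 0.166
[-5.2664988   3.49289136 -0.26203263] [0.53306626 0.83407892 0.06444069]
jig x,y mm 0.4973847505759506 4.017656451885715
```

View pics/w10.png

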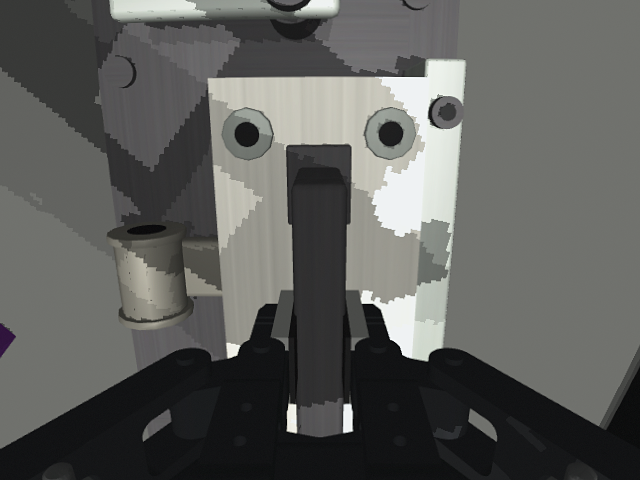

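```bash
python3 -m creep '{"claw":[1,1,1,1,1],"dp":[[-0.1,0,0.03],[-0.2,0,0.05],[-0.3,0,0.05],[-0.35,0,0.05],[-0.35,0,0.05]],"roll":[0,0,0,0,0]}'
python3 -c "
from h import *
st=manip.sense();print(st['force'],st['ft_torque'])
tx=np.array([-.242,.970]);ty=np.array([.970,.242]); d=st['tcp_pos'][:2]-[.5825,-.1497]; print('jig x,y mm',d@ty*1000,d@tx*1000)"
```

```text
t: 18.0
tcp_pos: [0.5828, -0.1489, 0.1114]
tool_rot: [0.618, 0.786, 0.0, -0.001]
force: [-4.0, 3.3, 0.7]
finger_gap: 0.169
[-4.01004802  3.33846962  0.71323842] [ 0.64211347  0.84643735 -0.03109118]
jig x,y mm 0.47598346971315975 0.6589287684542513
```

```bash
python3 -m creep '{"claw":[1,1,1,1,1],"dp":[[-0.1,0,0.03],[-0.2,0,0.05],[-0.25,0,0.1],[-0.3,0,0.1],[-0.3,0,0.1]],"roll":[0,0,0,0,0]}'
python3 -c "
from h import *
st=manip.sense();print(st['force'],st['ft_torque'])
tx=np.array([-.242,.970]);ty=np.array([.970,.242]); d=st['tcp_pos'][:2]-[.5825,-.1497]; print('jig x,y mm',d@ty*1000,d@tx*1000)"
```

```text
t: 18.5
tcp_pos: [0.5838, -0.153, 0.1098]
tool_rot: [0.618, 0.786, -0.0, -0.0]
force: [-3.3, 0.6, -5.9]
finger_gap: 0.164
[-3.27205253  0.64583418 -5.92581901] [ 0.01625165  0.61885941 -0.02827798]
jig x,y mm 0.4916219106761586 -3.475242743253644
```

```bash
python3 -m creep '{"claw":[1,1,1,1,1],"dp":[[0,0,0.15],[0,0,0.3],[0,0,0.45],[0,0,0.5],[0,0,0.5]],"roll":[0,0,0,0,0]}'
python3 -c "
from h import *
st=manip.sense();print(st['force'],st['ft_torque'])
tx=np.array([-.242,.970]);ty=np.array([.970,.242]); d=st['tcp_pos'][:2]-[.5825,-.1497]; print('jig x,y mm',d@ty*1000,d@tx*1000)"
```

```text
t: 19.0
tcp_pos: [0.5838, -0.1532, 0.1057]
tool_rot: [0.618, 0.786, -0.0, 0.0]
force: [-5.0, -1.9, -1.5]
finger_gap: 0.169
[-4.99562219 -1.90359997 -1.5289258 ] [-0.26014252  0.91767066  0.00619153]
jig x,y mm 0.43798152917210204 -3.7104726141203455
```

```bash
python3 -m creep '{"claw":[1,1,1,1,1],"dp":[[0,0,0.15],[0,0,0.3],[0,0,0.45],[0,0,0.5],[0,0,0.5]],"roll":[0,0,0,0,0]}'
python3 -c "
from h import *
st=manip.sense();print(st['force'],st['ft_torque'])
tx=np.array([-.242,.970]);ty=np.array([.970,.242]); d=st['tcp_pos'][:2]-[.5825,-.1497]; print('jig x,y mm',d@ty*1000,d@tx*1000)"
```

```text
t: 19.5
tcp_pos: [0.5838, -0.1533, 0.1021]
tool_rot: [0.618, 0.786, -0.0, 0.001]
force: [-6.9, -1.0, 6.0]
finger_gap: 0.166
[-6.9308477  -0.95990474  5.99729611] [-0.16687949  1.34942866 -0.02517098]
jig x,y mm 0.43784689018652984 -3.7898476989083
```

```bash
python3 -m creep '{"claw":[1,1,1,1,1],"dp":[[0,-0.1,0.15],[0,-0.1,0.3],[0,-0.1,0.45],[0,-0.1,0.5],[0,-0.1,0.5]],"roll":[0,0,0,0,0]}'
python3 -c "
from h import *
st=manip.sense();print(st['force'],st['ft_torque'])
tx=np.array([-.242,.970]);ty=np.array([.970,.242]); d=st['tcp_pos'][:2]-[.5825,-.1497]; print('jig x,y mm',d@ty*1000,d@tx*1000)"
```

```text
t: 20.0
tcp_pos: [0.5838, -0.1533, 0.0999]
tool_rot: [0.618, 0.786, 0.0, 0.002]
force: [-9.2, 0.9, 20.4]
finger_gap: 0.166
[-9.22181092  0.87109378 20.44691536] [ 0.26456445  1.64965107 -0.05329296]
jig x,y mm 0.3556513849754654 -3.7986876872170674
```

```bash
python3 - <<'E'
from h import *
snap('wrist','w11.png'); snap('side','s11.png'); snap('scene','c11.png')
im=load('side')['image'][150:280,230:400,::-1]; cv2.imwrite('pics/m.png',cv2.resize(im,None,fx=4,fy=4,interpolation=cv2.INTER_CUBIC))
E
python3 - <<'E'
from pl import *
k=plane([(100,280,220,240),(90,105,220,420),(180,280,375,405)]); print('plane',k,'tilt deg',np.degrees(np.hypot(k[0],k[1])))
c=onp([(209,78.5),(430,78.5)],k); print('far mid',c.mean(0))
st=manip.sense(); print(st['force'],st['tcp_pos'])
C=cloud(s); print('fence top z',np.nanmedian(C[150:330,428:436,2]))
ss=load('side'); C2=cloud(ss); P=np.array([.582,-.150])
tx=np.array([-.242,.970]);ty=np.array([.970,.242])
d=C2[...,:2]-P; a=d@ty; b=d@tx; m=(abs(a)>.02)&(abs(a)<.035)&(abs(b)<.07)&(C2[...,2]<.07)&(C2[...,2]>.05); print('side plate top z',np.nanmedian(C2[m][:,2]),m.sum())
E
```

```text
plane [ 0.00055387 -0.00206354  0.06156034] tilt deg 0.12241671975354201
far mid [ 0.564128   -0.0733226   0.06138448]
[-10.16115746   2.24743649  20.55822915] [ 0.58374386 -0.15328076  0.09984317]
fence top z 0.06645079707118344
side plate top z 0.06342270531666591 311
```

View pics/m.png

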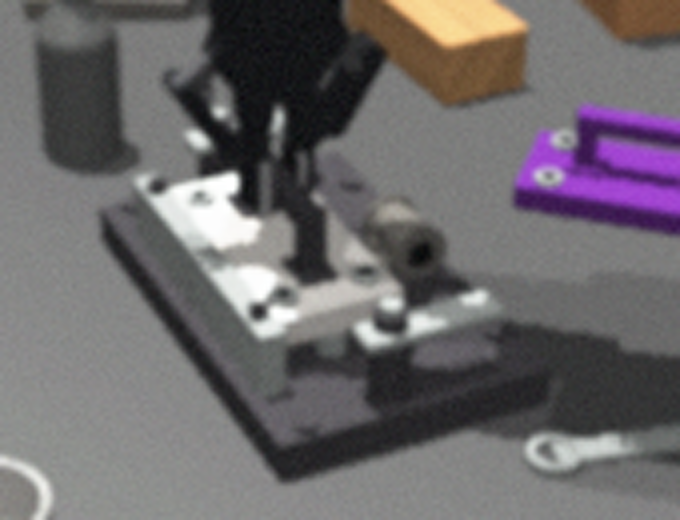

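View pics/w11.png

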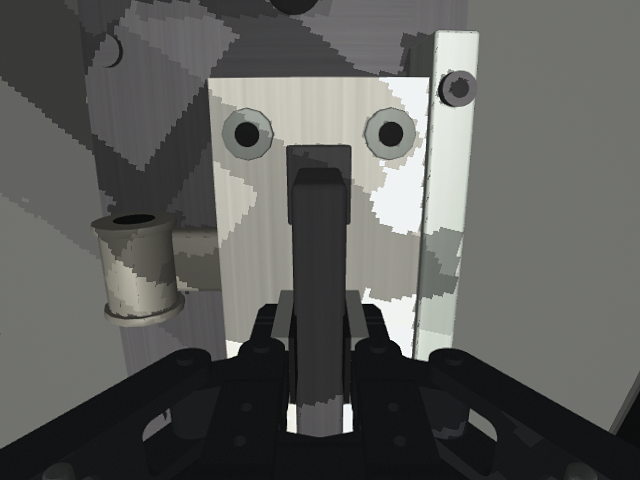

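Plate and fence are level with each other as expected when flush: fence top minus plate top is 4.9 mm (expected 5.0), tilt 0.1°. I'll hold briefly and check it stays steady, then hand in.

```bash
python3 -m creep '{"claw":[1,1,1,1,1,1],"dp":[[0,-0.1,0.1],[0,-0.1,0.1],[0,-0.1,0.1],[0,-0.1,0.1],[0,-0.1,0.1],[0,-0.1,0.1]],"roll":[0,0,0,0,0,0]}'
```

```text
t: 20.75
tcp_pos: [0.5837, -0.1533, 0.0999]
tool_rot: [0.618, 0.786, 0.001, 0.003]
force: [-10.0, 3.7, 25.6]
finger_gap: 0.167
```

```bash
python3 -c "
from h import *
st=manip.sense();print(st['force'],st['tcp_pos'],st['finger_gap'])
workorder.sign_off()"
```

```text
[-9.95649858  3.68890828 25.55170203] [ 0.58372169 -0.15333301  0.09987531] 0.1666461957171639
the job is handed in; nothing more can be done
```

The job is handed in at about 21 s of the 67 s allowed, with the gripper still holding the plate down. The sign-off gives no verdict.

**What I did**
- **Dowel:** I moved the longer dowel from the block into the casting's hole and it dropped fully home.
- **Plate:** I took the white bush plate by its handle, laid it square against the fence about 18 mm off along it, and slid it until it dropped over the dowel. Then I pressed it down against the lifters.

**Last checks**
- **Dowel depth:** just after release its top read 57.3 mm above the bench; fully down is 57 mm. It could not be seen again once the plate was on.
- **Plate height:** the wrist camera put the plate's top 4.9 mm below the fence's top; flush is 5.0 mm. The tilt read 0.1°. When I pressed harder the plate did not go lower and the force rose to about 26 N, so it is seated.
- **Plate position:** it sits about 0.7 mm in x and -1.4 mm in y from the hole, inside the 4 mm limits.

**What disagreed**
- **Plate height:** the side camera put the plate's top about 1.4 mm higher than the flush height, which is within its roughly 2 mm accuracy.
- **Fence push:** the sideways push against the fence stayed near 10 N, even though I backed the arm off 2 mm.
- **Slide friction:** partway along the slide I was pressing too hard and the plate lagged the command by about 5 mm. I eased off and it continued without slipping in the gripper.

I did not re-measure the loose items after the job. The pictures taken on the way show the stub still in the block and nothing disturbed.

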